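# Clear the jar jam at the analyser's feed throat

### The arm

A 7-joint arm with a two-finger parallel gripper is mounted at the origin on the work surface. World frame = base frame: x ahead of the robot, y to its left, z up, the work surface at z = 0. Lengths are in m, angles in rad, forces in N, time in s.
With the tool pointing down it reaches from about 0.4 to 0.9 m from the base axis. Payload 5.6 kg.
Tool frame: the origin (TCP) lies between the finger pads; the fingertips stand env.tip_reach ahead of it and the grasp point (between the pads) lies 8 mm behind it (env.tip_reach is the distance from the TCP to the fingertips, in m); x points along the fingers, y is the direction in which the jaws open and shut, and the axes are right-handed (so a half turn about x gives the same grasp; the last joint's range is limited). The gripper opens to 92 mm and grips with 3 to 60 N. Pads are 20 mm wide; open, the fingers measure 128 mm over their backs; the gripper's body (75 mm by 189 mm) begins 69 mm behind the grasp point.
Start: joints at [-1.36, 0.468, -0.012, 1.603, 0.006, 1.071, -0.056], TCP at [0.163, 0.629, 0.226] pointing down, gripper open.
Joint ranges: [-2.53, 2.53], [-0.31, 2.02], [-1.57, 1.55], [0.28, 2.44], [-1.29, 4.43], [0.15, 1.84], [-2.92, 2.92]. Speed limits (rad/s): [2.57, 2.57, 3.14, 3.14, 3.14, 3.14, 3.14].

### API

Orientations are given as [roll, pitch, yaw] about the fixed x, y, z axes, in that order (R = Rz(yaw) Ry(pitch) Rx(roll)).
In Python, from cell import telemetry, eyes, env, boxes_of gives the robot as it stands.
- The arm moves only by the tool send_rows, never from a script. Its argument "plan" is a list of rows, each a list of 4 numbers: the shift along the tool's x, y, z in m, then the turn about the tool's x in degrees. A call has 1 to 5 rows; each row shifts and turns the pose as measured when the row begins, along the tool's axes as they then stand; what a row does not reach is not made up. A row lasts 1/12 s, in which the tool goes at most 41.7 mm and 7.16 degrees, less where a joint would pass 70% of its speed; a pose out of reach is approached as far as the arm can. A call is refused whole if a number of a shift passes 0.0417 or a number of a turn 7.16, either way. A call with a gripper value outside its range is refused whole. "claw" is the finger opening in m, from 0 to 0.0919, set as the call begins (left out, the last holds). The fingers move at their own pace and stop on an object; "grip_force" is the grip in N (left out, the last holds). Time passes only in rows, so rows that do not move let the fingers close. It gives the time, the measured TCP pose, the force and the opening at its end, in the units of the state.
- telemetry.state(): the state, without advancing time (a new reading comes with each control period).
- eyes.camera(name): name is "side" or "top" or "wrist"; returns a dict with "pixels" (400x640x3 uint8, red, green, blue), "K" (3x3 intrinsics, pixels), "extrinsics" (4x4, takes a point from camera to world coordinates). Camera axes: x right, y up, looking along -z (the intrinsics and any distortion apply to the point x, -y, -z); pixel columns grow to the right and rows downward; lengths in m; the calibration is good to about 2 mm. A picture is of the moment at which its call begins. There is no depth.
- env.sign_off(): hands the job in, once; it reports no verdict.
Trained networks look in a picture, given as the dict that the camera call returned (one of the last four; its "shot" number tells which), for a name from the list of things; names that differ only in an ending like _2 or _b are one class to them, and where a whole thing is asked for, a point or a joint stands for the part that bears it (a point fixed in the world has none). Each returns a list of dicts, best first, with "score" (0 to 1); they miss things now and then, are a little off and sometimes report something else, mostly with a low value. They report only what shows in the picture. A call takes as long as a camera call. They do not tell look-alikes from the thing itself.
- boxes_of(picture, label): "point" ([column, row] as shares, 0 to 1, of the picture: columns of its width, rows of its height, amid what is visible of it).
The state is a dict: "t": time; "qpos": joint angles; "dq": joint speeds; "effort": joint torques, N m; "tcp_pos": TCP position; "tool_rot": TCP orientation; "wrist_force": force on the tool from outside, world axes, zero at the start; "moment": the same for the moment, N m; "width": opening from 0.0 (shut) to 1.0 (fully open).
Only numpy, scipy, OpenCV 4.12 (cv2) and the standard library are available. Lean on these libraries where they do the work, as an engineer would, in place of code of your own. Each camera call takes 0.05 s, during which the arm holds its last target.

### The job

Two capped sample jars have arrived side by side at the throat of the analyser's jar feeder and jam it. Nudge the jar that stands farther out of line with the lane back and in behind its neighbour, then push the hand follower up until both have gone through in single file and are pressed snug, jar against jar and follower against jar, against the stop at the end of the lane. The jars are glass: slide them standing on the deck, push no harder than it takes to feel them move and seat, and leave the other things alone.

Things in the scene. Friction and masses are not known exactly. Their poses are not given: they have to be found in the camera images.
- feeder: Jar feeder on the front of a bench analyser; fixed. Origin on the bench under the throat, on the lane's middle line; x axis = feed direction, y to the left of it, z up. Lengths below are mm in this frame. Black deck at z 35. Base x -185 to 85, y -100 to 100. Beyond x 85 the white instrument housing, y -145 to 145, 75 high, rising from x 115 to 120 at x 190, a flap on top to 152.
- throat (a point): Throat, the narrow opening of the lane: the feeder's origin raised to the deck, same axes. Lane from x 0, inner faces y -23.5, 23.5; an upright steel stop plate across it, 30 high, clamped by hand anywhere at x 48 to 68 (not reported: feel for it). Behind the throat the chamber, inner faces y -35.5, 54.5, to x -155. Slanting guides: right (-21,-35.5) to (0,-23.5), left (-18,54.5) to (0,23.5). All are strips 14 high.
- jar_aside: Capped amber glass jar, round, 44 mm across up to 40 mm, cap 41 across, 54 tall, 75 to 155 g; origin: middle of underside. Stands out of line with the lane (feeder x -31, y 31) by the left guide and wedges the other jar: this one is nudged back, the follower behind it gives way. It needs all the room there is, until the follower bottoms (jar at x -70). Ends up touching the other, y within 10 of the middle line.
- jar_lead: The same kind of jar, nearly in line with the lane (feeder x about -29, y -13), between right guide and the other jar; origin: middle of underside. It goes in first. Sliding the other across behind it to the chamber's right wall (y -13.5) rubs past it and moves it on a few mm (some 2 to 8 N). Left too far forward, or over 15 mm to the left of it, the other wedges again. A jar slides with under 0.5 N.
- follower (a joint): Hand-pushed follower behind the jars: plate 84 mm wide, 32 mm high, on a friction slide along the feeder's x. Value in m: 0 = fully forward (plate face at x -16 mm), growing as it goes back, to 0.076, where it bottoms hard; face at x = -16 mm minus value. Takes about 5 N to move, stays where it is left. Starts at about 0.038, within 2 mm of the jars; 0.004 to 0.024 with both jars seated, as the stop is set.
- follower_tab (a point): Middle of the rear face of the follower's upright push tab, 60 mm above the deck; same axes as the feeder. The tab is 40 mm wide across the feed, 10 mm thick, its top 74 mm above the deck; this face is 42 mm behind the plate's face, at feeder y 9.5 mm, and looks back (feeder -x). Behind it only the follower's foot (20 mm high, 12 mm long) and a 10 mm high bumper.
- well_plate: Bystander: white 96-well plate, 86 x 128 x 13 mm, loose on the bench; origin at the middle of its underside.
- reagent_bottle: Bystander: white plastic bottle, 62 mm across, 120 mm tall, loose on the bench; origin at the middle of its underside.
- tweezers: Bystander: flat steel tweezers, about 120 x 24 x 6 mm, loose on the bench.
Not all that is in view belongs to the job. Leave any black or purple look-alike of the jar_aside alone.

How it is judged:
On the way, in this order (a step that is already met when the one before it is completed fails the run):
1. the jar that stood aside has been nudged back, at least 24 mm behind its place in the jam (x of jar_aside in the frame of feeder below -0.055 m), for 0.2 s.
2. the row has been pressed snug: lead jar at the stop in the lane, the other bearing on it with at least 3 N (x of jar_lead in the frame of feeder above 0.024 m and contact force between jar_aside and jar_lead above 3 N), for 0.1 s.
At the end, for the whole second after the job is handed in: Lead jar in the lane at the stop, the other in line behind it (within 13 mm sideways), follower behind that, the row left pressed together against the stop with over 1 N (the follower's friction keeps it); both jars upright on the deck and at rest (x of jar_lead in the frame of feeder between 0.024 and 0.048 m and y of jar_lead in the frame of feeder between -0.005 and 0.005 m and x of jar_aside in the frame of feeder between -0.021 and 0.004 m and y of jar_aside in the frame of feeder between -0.013 and 0.013 m and contact force between jar_aside and jar_lead above 1 N and contact force between follower and jar_aside above 1 N and angle between each of jar_aside, jar_lead's own z axis and vertical below 0.1 rad and height (world z) of each of jar_aside, jar_lead below 0.039 m and linear speed of each of jar_aside, jar_lead below 0.01 m/s); the robot touches nothing.
It fails at once if a jar is pushed by the gripper with more than 18 N (contact force between the fingers and jar_aside above 18 N or contact force between the fingers and jar_lead above 18 N).
It fails at once if the row of jars is squeezed with more than 18 N (at the follower or between the jars) (contact force between follower and jar_aside above 18 N or contact force between jar_aside and jar_lead above 18 N).
It fails at once if a jar is tipped by more than 20 degrees (angle between any of jar_aside, jar_lead's own z axis and vertical above 0.35 rad).
It fails at once if a jar is lifted more than 15 mm off the deck (height (world z) of any of jar_aside, jar_lead above 0.05 m).
It fails at once if a bystander is moved by more than 20 mm (distance of any of well_plate, reagent_bottle, tweezers from where it was at the start of the episode above 0.02 m).
It also fails if it takes over 61 s, if anything falls off the work surface, if the arm or the gripper's body presses on something with over 40 N, if the wrist force passes 120 N, or if a joint passes its speed limit or range.

## Working session

There is one attempt and no reset: what is moved stays moved. The work goes in short steps, Python scripts to look and compute and a tool call to move; the robot and the scene stay as the last step left them, time stands still between calls to the robot, and variables do not carry over. Pictures are saved under pics/ and viewed, and the job is handed in when it is done.

Besides the shell and the picture viewer there is one more tool, called after ">>>" as name([rows], argument=value, ...), one row to a line, values as JSON. send_rows: Moves the arm, as the interface text tells. Its arguments: {"type":"object","properties":{"plan":{"type":"array"},"claw":{"type":"number"},"grip_force":{"type":"number"}},"required":["plan"]}

```bash
ls; mkdir -p pics
python3 - <<'E'
from cell import telemetry, eyes, env, boxes_of
import cv2
s=telemetry.state(); print(s, env.tip_reach)
for n in ["top","side","wrist"]:
    p=eyes.camera(n); cv2.imwrite(f"pics/{n}0.png",p["pixels"][:,:,::-1]); print(n,p["K"],p["extrinsics"],[k for k in p])
    for l in ["feeder","jar_aside","follower","follower_tab","well_plate","reagent_bottle","tweezers"]:
        print(l,[( [round(d["point"][0]*640),round(d["point"][1]*400)],round(d["score"],2)) for d in boxes_of(p,l)][:4])
E
```

```text
pics
{'t': 0.0, 'qpos': array([-1.36001152,  0.46838543, -0.01159539,  1.60358651,  0.00605523,
        1.07141263, -0.05627199]), 'dq': array([ 0.00024722, -0.00119119, -0.00024842, -0.0010196 ,  0.00041695,
        0.00103369,  0.00165759]), 'effort': array([ 7.60830317e-04, -5.20586443e+01, -1.17790073e-02, -2.43731099e+01,
       -5.65618998e-02,  1.74144498e-02,  1.69010559e-04]), 'tcp_pos': array([0.16314244, 0.62862436, 0.22465036]), 'tool_rot': array([-1.47128372,  1.56903735, -1.72508482]), 'wrist_force': array([0.48826653, 0.50536271, 0.56688356]), 'moment': array([ 0.01940547, -0.00167625,  0.00178448]), 'width': 1.0020149233576223} 0.011
top [[481.32536765   0.         320.72756732]
 [  0.         481.32536765 200.37482878]
 [  0.           0.           1.        ]] [[ 4.91564221e-02  9.71238824e-01 -2.32978096e-01  3.02886017e-01]
 [-9.98790649e-01  4.80200936e-02 -1.05503287e-02 -1.32350842e-01]
 [ 9.40741131e-04  2.33214960e-01  9.72424752e-01  1.12658482e+00]
 [ 0.00000000e+00  0.00000000e+00  0.00000000e+00  1.00000000e+00]] ['pixels', 'K', 'extrinsics', 'shot']
feed
[... 839 characters left out ...]
], 0.61)]
follower [([292, 191], 0.7), ([263, 148], 0.2)]
follower_tab [([290, 188], 0.68), ([403, 289], 0.19)]
well_plate [([441, 249], 0.81)]
reagent_bottle [([404, 291], 0.97)]
tweezers [([314, 302], 0.76), ([264, 145], 0.62)]
wrist [[320.69899037   0.         322.7438066 ]
 [  0.         320.69899037 200.7133002 ]
 [  0.           0.           1.        ]] [[ 0.25128493 -0.93217409 -0.26059037  0.09005805]
 [ 0.96791244  0.24233435  0.06647984  0.64914021]
 [ 0.00117922 -0.26893405  0.96315787  0.38559045]
 [ 0.          0.          0.          1.        ]] ['pixels', 'K', 'extrinsics', 'shot']
feeder []
jar_aside []
follower []
follower_tab []
well_plate []
reagent_bottle []
tweezers []
```

View pics/top0.png

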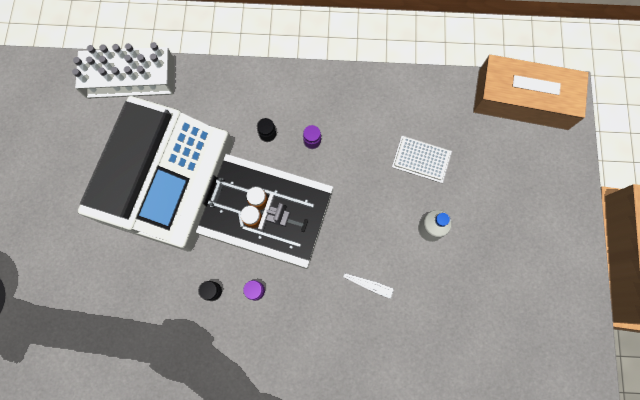

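View pics/side0.png

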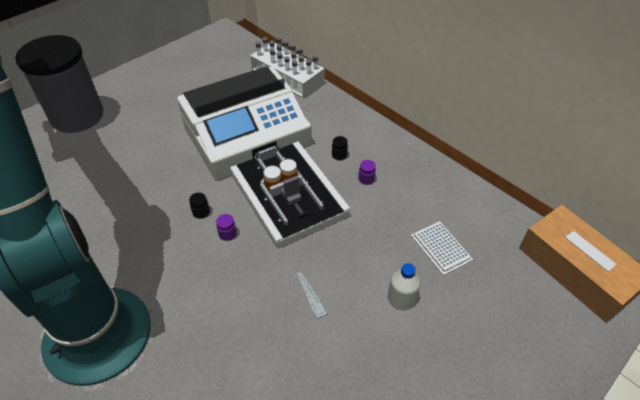

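Run:
```python
import cv2
a=cv2.imread("pics/top0.png")[150:260,120:310]; cv2.imwrite("pics/top0c.png",cv2.resize(a,None,fx=4,fy=4,interpolation=cv2.INTER_CUBIC))
a=cv2.imread("pics/side0.png")[80:270,190:440]; cv2.imwrite("pics/side0c.png",cv2.resize(a,None,fx=3,fy=3,interpolation=cv2.INTER_CUBIC))
```

```text
(no output)
```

View pics/top0c.png

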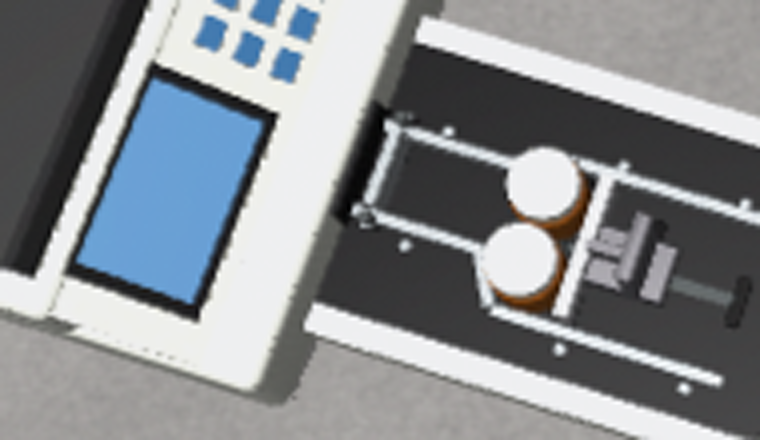

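View pics/side0c.png

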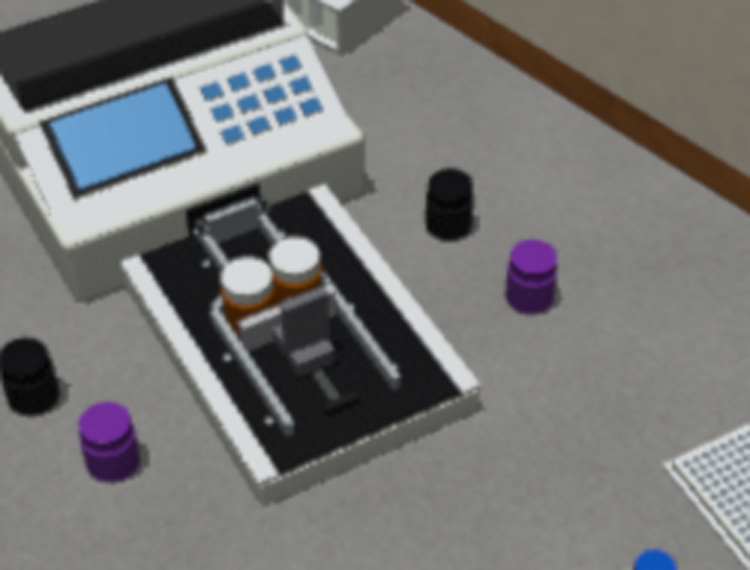

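```bash
cat > h.py <<'E'
import numpy as np, cv2
from scipy.spatial.transform import Rotation as R
def proj(K,E,P):
    P=np.atleast_2d(P); c=(P-E[:3,3])@E[:3,:3]; q=np.c_[c[:,0],-c[:,1],-c[:,2]]@K.T
    return q[:,:2]/q[:,2:]
def back(K,E,uv,z):
    d=np.linalg.inv(K)@np.array([uv[0],uv[1],1.]); d=np.array([d[0],-d[1],-d[2]]); d=E[:3,:3]@d; o=E[:3,3]
    return o+d*(z-o[2])/d[2]
def f2w(f,P): # f=(x,y,yaw), P in mm feeder
    P=np.atleast_2d(P)/1000.; c,s=np.cos(f[2]),np.sin(f[2])
    return np.c_[f[0]+c*P[:,0]-s*P[:,1], f[1]+s*P[:,0]+c*P[:,1], P[:,2]]
def w2f(f,W):
    W=np.atleast_2d(W); c,s=np.cos(f[2]),np.sin(f[2]); d=W[:,:2]-f[:2]
    return np.c_[c*d[:,0]+s*d[:,1], -s*d[:,0]+c*d[:,1], W[:,2]]*1000
E
cat > fit.py <<'E'
from h import *; from cell import eyes; from scipy.optimize import least_squares
import pickle
T=eyes.camera("top"); S=eyes.camera("side"); pickle.dump((T,S),open("cams.pkl","wb"))
ct=lambda u,v:(u/4+120-.4,v/4+150-.4); cs=lambda u,v:(u/3+190-.3,v/3+80-.3)
# features: feeder mm, top px, side px
aside_t=ct(520,260); lead_t=ct(545,184); aside_s=cs(246,279); lead_s=cs(294,259)
for n,u,s in (("aside",aside_t,aside_s),("lead",lead_t,lead_s)):
    print(n,back(T["K"],T["extrinsics"],u,.089),back(S["K"],S["extrinsics"],s,.089))
feat=[((-18,56.5,49),ct(490,312)),((0,25.5,49),ct(477,250)),((-155,56.5,49),ct(722,381))]
def res(f):
    return np.concatenate([proj(T["K"],T["extrinsics"],f2w(f,p))[0]-np.array(u) for p,u in feat])
r=least_squares(res,[.35,.25,1.8],x_scale=[.01,.01,.01]); f=r.x; print(f,np.degrees(f[2]),r.fun)
for u,s in ((aside_t,aside_s),(lead_t,lead_s)): print(w2f(f,back(T["K"],T["extrinsics"],u,.089)),w2f(f,back(S["K"],S["extrinsics"],s,.089)))
def overlay(C,f,name,box,k):
    im=C["pixels"][:,:,::-1][box[0]:box[1],box[2]:box[3]]; im=cv2.resize(im,None,fx=k,fy=k,interpolation=cv2.INTER_CUBIC)
    def line(P,c):
        q=proj(C["K"],C["extrinsics"],f2w(f,np.array(P,float))); q=(q-[box[2],box[0]]+.5)*k
        cv2.polylines(im,[np.round(q).astype(int)],False,c,1)
    line([(-155,54.5,49),(-18,54.5,49),(0,23.5,49),(68,23.5,49)],(0,0,255)); line([(-155,-35.5,49),(-21,-35.5,49),(0,-23.5,49),(68,-23.5,49)],(0,0,255))
    line([(85,100,35),(-185,100,35),(-185,-100,35),(85,-100,35)],(0,255,0)); line([(-185,100,0),(-185,-100,0)],(0,255,0))
    line([(115,145,75),(115,-145,75)],(255,0,0)); line([(85,145,0),(85,-145,0)],(255,0,0))
    a=np.linspace(0,6.3,40)
    for x,y in((-31,31),(-29,-13)): line(np.c_[x+20.5*np.cos(a),y+20.5*np.sin(a),a*0+89],(255,0,255))
    line([(-54,-32.5,67),(-54,51.5,67)],(0,255,255)); line([(-96,-10.5,109),(-96,29.5,109)],(0,255,255)); line([(-96,9.5,109),(-96,9.5,55)],(0,255,255))
    cv2.imwrite(name,im)
overlay(T,f,"pics/ovt.png",(150,280,130,340),3.8); overlay(S,f,"pics/ovs.png",(90,260,190,400),3.5)
np.save("f.npy",f)
E
python3 fit.py
```

```text
aside [0.511588   0.03367737 0.089     ] [0.50772018 0.02848316 0.089     ]
lead [0.5552537  0.02341244 0.089     ] [0.55051572 0.01821697 0.089     ]
[0.54826702 0.05833734 1.32822399] 76.10162893279204 [ 0.07232866 -0.15516231  0.26439599  0.32638806 -0.33205129 -0.15394807]
[[-32.74832107  29.6818437   89.        ]] [[-38.71951909  32.18877244  89.        ]]
[[-32.22421584 -15.17110971  89.        ]] [[-38.40564002 -11.81979475  89.        ]]
```

```bash
python3 -c "
import numpy as np
from h import *"; ls pics
```

```text
ovs.png
ovt.png
side0.png
side0c.png
top0.png
top0c.png
wrist0.png
```

View pics/ovt.png

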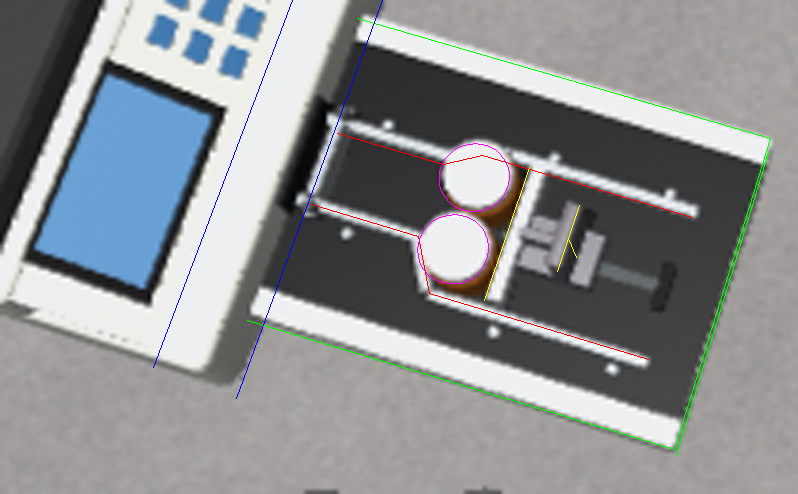

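View pics/ovs.png

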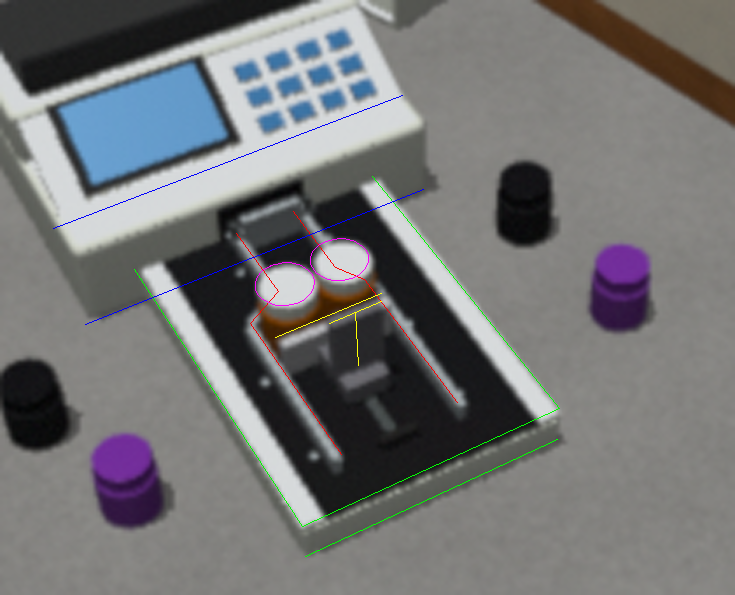

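```bash
cat >> h.py <<'E'
def Rt(s): return R.from_euler('xyz',s['tool_rot']).as_matrix()
def go(s,f,tgt):
    """tgt feeder mm TCP; prints delta in tool axes (mm) & turn deg for tool y || feeder y"""
    M=Rt(s); W=f2w(f,tgt)[0]; d=M.T@(W-s['tcp_pos'])
    ang=[]
    for sg in(1,-1):
        yv=sg*np.array([-np.sin(f[2]),np.cos(f[2]),0]); yl=M.T@yv; ang.append(np.degrees(np.arctan2(yl[2],yl[1])))
    print('t',round(s['t'],2),'tcpF',w2f(f,s['tcp_pos'])[0].round(1),'dtool mm',(d*1000).round(1),'turn',np.round(ang,1),'F',s['wrist_force'].round(1))
E
python3 - <<'E'
from h import *; from cell import telemetry
f=np.load("f.npy"); s=telemetry.state(); print(Rt(s).round(3))
print(f2w(f,(-30,9,0)))
go(s,f,(15,33,200))
E
```

```text
[[ 0.     0.251  0.968]
 [-0.     0.968 -0.251]
 [-1.    -0.     0.   ]]
[[0.53232449 0.03137744 0.        ]]
t 1.3 tcpF [461.6 510.9 225.6] dtool mm [  25.6 -441.2  482.9] turn [-90.6  89.4] F [-0.   0.6  0.6]
```

>>> send_rows([
  [0,-0.0275,0.03,0],
  [0,-0.0275,0.03,0],
  [0,-0.0275,0.03,0],
  [0,-0.0275,0.03,0],
  [0,-0.0275,0.03,0],
], claw=0, grip_force=10)

```text
t: 1.72
tcp_pos: [0.2692, 0.4612, 0.2233]
tool_rot: [2.541, 1.565, 2.305]
wrist_force: [0.3, 0.7, 0.3]
width: 0.663
```

>>> send_rows([
  [0,-0.0275,0.03,0],
  [0,-0.0275,0.03,0],
  [0,-0.0275,0.03,0],
  [0,-0.0275,0.03,0],
  [0,-0.0275,0.03,0],
])

```text
t: 2.13
tcp_pos: [0.3845, 0.2873, 0.2234]
tool_rot: [2.056, 1.563, 1.821]
wrist_force: [0.7, 0.8, 0.6]
width: 0.296
```

>>> send_rows([
  [0,-0.0275,0.03,0],
  [0,-0.0275,0.03,0],
  [0,-0.0275,0.03,0],
  [0,-0.0275,0.03,0],
  [0,-0.0275,0.03,0],
])

```text
t: 2.55
tcp_pos: [0.5002, 0.1139, 0.2242]
tool_rot: [1.598, 1.559, 1.364]
wrist_force: [0.5, -0.1, 0.3]
width: 0.006
```

Run:
```python
from h import *; from cell import telemetry
f=np.load("f.npy"); s=telemetry.state(); go(s,f,(15,33,200)); print(s['qpos'],s['width'])
```

```text
t 2.55 tcpF [ 42.3  60.  224.2] dtool mm [ 23.8 -27.9  26.8] turn [-89.5  90.5] F [ 0.5 -0.1  0.3]
[-0.53708908  0.23350148  0.29562529  1.95630009 -0.09524174  0.95858237
  1.14249243] 0.006495223781803803
```

>>> send_rows([
  [0.003,-0.0279,0.0268,0],
  [0,0,0,-7.1],
  [0,0,0,-7.1],
  [0,0,0,-7.1],
  [0,0,0,-7.1],
])

```text
t: 2.97
tcp_pos: [0.5262, 0.066, 0.2219]
tool_rot: [0.454, 1.56, 0.714]
wrist_force: [0.0, -0.0, -0.2]
width: 0.006
```

>>> send_rows([
  [0,0,0,-7.1],
  [0,0,0,-7.1],
  [0,0,0,-7.1],
  [0,0,0,-7.1],
  [0,0,0,-7.1],
])

```text
t: 3.38
tcp_pos: [0.5267, 0.0651, 0.2225]
tool_rot: [-0.228, 1.559, 0.658]
wrist_force: [-0.3, 0.1, -0.2]
width: 0.003
```

>>> send_rows([
  [0,0,0,-7.1],
  [0,0,0,-7.1],
  [0,0,0,-7.1],
  [0,0,0,-7.1],
])

```text
t: 3.72
tcp_pos: [0.5269, 0.0651, 0.2231]
tool_rot: [-0.761, 1.558, 0.625]
wrist_force: [-0.8, -0.4, -0.5]
width: 0.005
```

Run:
```python
from h import *; from cell import telemetry,eyes,boxes_of
f=np.load("f.npy"); s=telemetry.state(); go(s,f,(15,33,200)); print(s['qpos'],s['width'],Rt(s).round(3))
p=eyes.camera("wrist"); cv2.imwrite("pics/w1.png",p["pixels"][:,:,::-1]); import pickle; pickle.dump(p,open("w1.pkl","wb"))
print(boxes_of(p,"jar_aside"))
print(p["extrinsics"])
```

```text
t 3.72 tcpF [  1.4  22.4 223.1] dtool mm [23.2 10.  13.9] turn [   3.3 -176.7] F [-0.8 -0.4 -0.5]
[-0.24028386  0.26232558  0.06794002  1.90945332 -0.02840774  0.95890411
  2.79800319] 0.0054809103369057414 [[ 0.011 -0.983  0.184]
 [ 0.008  0.184  0.983]
 [-1.    -0.009  0.009]]
[{'point': [0.2089, 0.4333], 'score': 0.98}, {'point': [0.1716, 0.1595], 'score': 0.93}, {'point': [0.5197, 0.3823], 'score': 0.9}, {'point': [0.7525, 0.2648], 'score': 0.88}, {'point': [0.7641, 0.4803], 'score': 0.8}, {'point': [0.4494, 0.3815], 'score': 0.59}]
[[-0.98287252 -0.17453398 -0.05915657  0.51162666]
 [ 0.18410995 -0.94402222 -0.27372535 -0.00995057]
 [-0.00807074 -0.27992844  0.95998694  0.38236108]
 [ 0.          0.          0.          1.        ]]
```

View pics/w1.png

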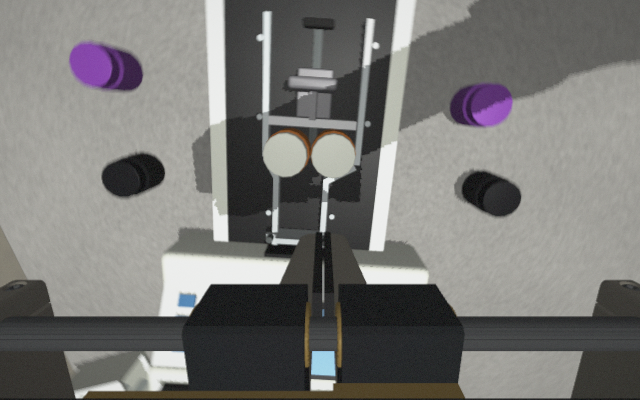

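```bash
cat > ov.py <<'E'
from h import *
def overlay(C,f,name,box,k,val=38,jars=((-31,31),(-29,-13))):
    im=C["pixels"][:,:,::-1][box[0]:box[1],box[2]:box[3]]; im=cv2.resize(im,None,fx=k,fy=k,interpolation=cv2.INTER_CUBIC)
    def line(P,c):
        q=proj(C["K"],C["extrinsics"],f2w(f,np.array(P,float))); q=(q-[box[2],box[0]]+.5)*k
        cv2.polylines(im,[np.round(q).astype(int)],False,c,1)
    line([(-155,54.5,49),(-18,54.5,49),(0,23.5,49),(68,23.5,49)],(0,0,255)); line([(-155,-35.5,49),(-21,-35.5,49),(0,-23.5,49),(68,-23.5,49)],(0,0,255))
    line([(85,100,35),(-185,100,35),(-185,-100,35),(85,-100,35)],(0,255,0)); line([(-185,100,0),(-185,-100,0)],(0,255,0))
    line([(85,145,75),(85,-145,75)],(255,0,0))
    a=np.linspace(0,6.3,40)
    for x,y in jars: line(np.c_[x+20.5*np.cos(a),y+20.5*np.sin(a),a*0+89],(255,0,255))
    v=-16-val
    line([(v,-32.5,67),(v,51.5,67)],(0,255,255)); line([(v-42,-10.5,109),(v-42,29.5,109)],(0,255,255)); line([(v-42,9.5,109),(v-42,9.5,55)],(0,255,255))
    cv2.imwrite(name,im)
E
python3 - <<'E'
from ov import *; import pickle
f=np.load("f.npy"); p=pickle.load(open("w1.pkl","rb"))
overlay(p,f,"pics/ovw.png",(0,260,200,420),2.9)
a=p["pixels"][100:250,240:400,::-1]; cv2.imwrite("pics/w1c.png",cv2.resize(a,None,fx=4,fy=4,interpolation=cv2.INTER_CUBIC))
E
```

```text
(no output)
```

View pics/ovw.png

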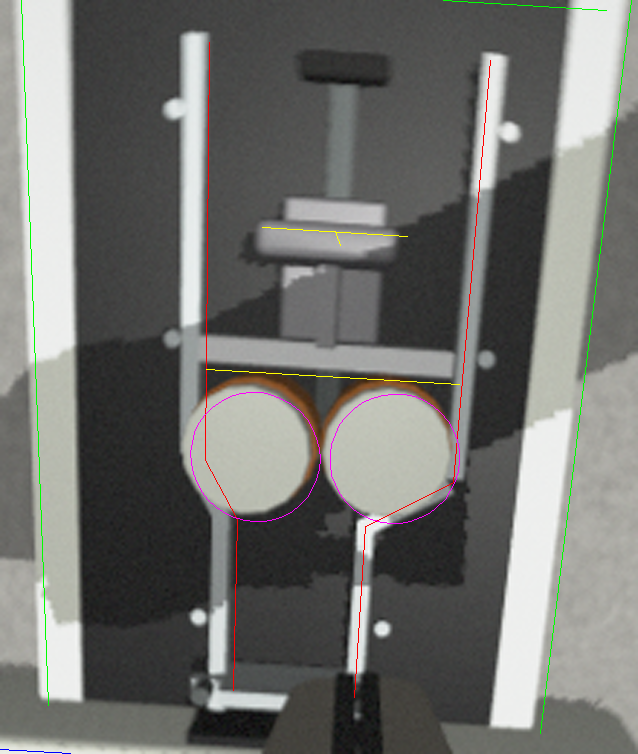

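View pics/w1c.png

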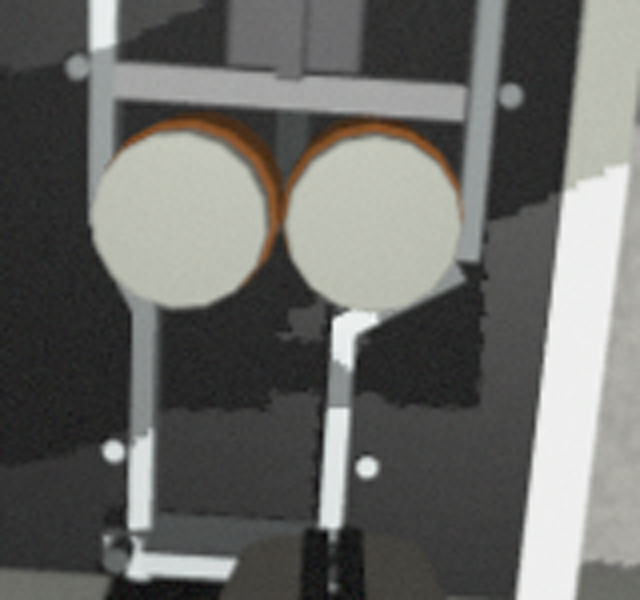

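```bash
cat > fitw.py <<'E'
from ov import *; import pickle; from scipy.optimize import least_squares
p=pickle.load(open("w1.pkl","rb")); K,E=p["K"],p["extrinsics"]
w=lambda u,v:np.array([u/2.9+200-.4,v/2.9-.4])
feat=[((-155,-35.5,49),w(208,34)),((-155,54.5,49),w(482,55)),((0,23.5,49),w(359,518)),((-29,-13,89),w(249,451)),((-31,31,89),w(389,456)),((-54,-32.5,67),w(199,361)),((-54,51.5,67),w(455,378))]
lines=[((40,23.5,49),(60,23.5,49),w(347,670)),((40,-23.5,49),(60,-23.5,49),w(226,670))]
def res(f):
    r=[proj(K,E,f2w(f,a))[0]-u for a,u in feat]
    for a,b,u in lines:
        A,B=proj(K,E,f2w(f,np.array([a,b]))); d=(B-A)/np.linalg.norm(B-A); r.append([d[0]*(u-A)[1]-d[1]*(u-A)[0]])
    return np.concatenate(r)
r=least_squares(res,np.load("f.npy"),x_scale=[.01,.01,.01],loss='soft_l1'); f=r.x; print(f,r.fun.round(1))
for a,u in feat[3:5]: print(w2f(f,back(K,E,u,.089)))
np.save("fw.npy",f); overlay(p,f,"pics/ovw2.png",(0,260,200,420),2.9)
T,S=pickle.load(open("cams.pkl","rb"))
overlay(T,f,"pics/ovt2.png",(150,280,130,340),3.8)
E
python3 fitw.py
```

```text
[0.55000374 0.05593275 1.31956884] [-0.6 -0.1  1.9 -0.3 -0.1  0.9 -0.2 -0.1 -0.3 -0.8  0.4  0.3 -0.6  0.4
  0.5 -0. ]
[[-28.90753755 -12.85713058  89.        ]]
[[-30.3009044   31.36322268  89.        ]]
```

View pics/ovw2.png

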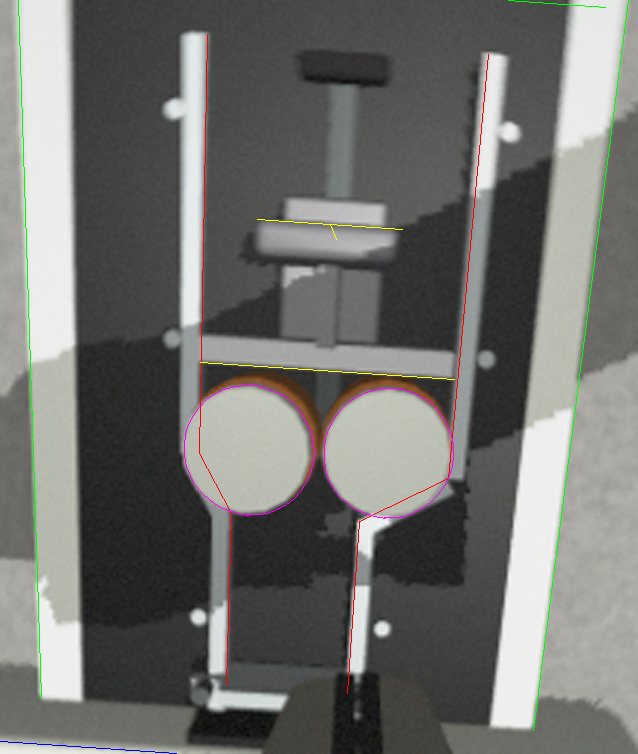

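View pics/ovt2.png

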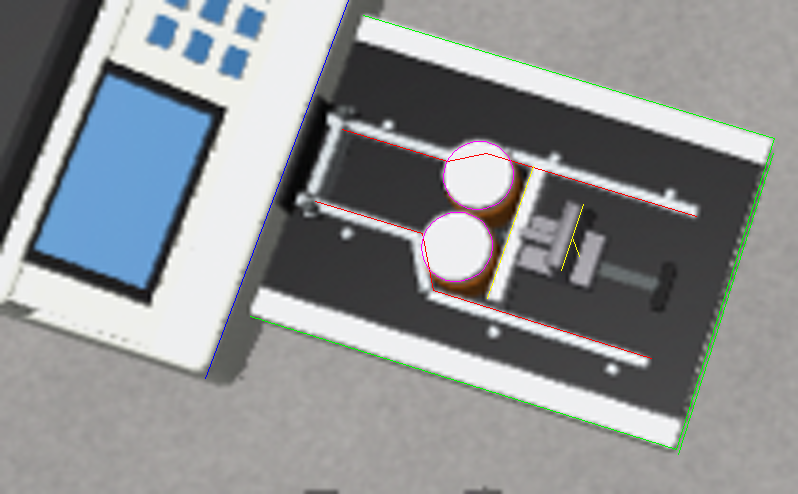

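>>> send_rows([
  [0,0,0,7.1],
  [0,0,0,7.1],
  [0,0,0,7.1],
  [0,0,0,7.1],
  [0,0,0,7.1],
])

```text
t: 4.23
tcp_pos: [0.5271, 0.0646, 0.2236]
tool_rot: [-0.097, 1.557, 0.648]
wrist_force: [0.0, 0.6, -0.7]
width: 0.005
```

>>> send_rows([
  [0,0,0,7.1],
  [0,0,0,7.1],
  [0,0,0,7.1],
  [0,0,0,7.1],
  [0,0,0,7.1],
])

```text
t: 4.65
tcp_pos: [0.5271, 0.0646, 0.224]
tool_rot: [0.519, 1.556, 0.639]
wrist_force: [-0.1, -0.6, 0.3]
width: 0.006
```

>>> send_rows([
  [0,0,0,7.1],
  [0,0,0,7.1],
  [0,0,0,7.1],
  [0,0,0,7.1],
  [0,0,0,7.1],
])

```text
t: 5.07
tcp_pos: [0.5272, 0.0649, 0.2245]
tool_rot: [1.138, 1.555, 0.633]
wrist_force: [0.2, -0.3, 0.3]
width: 0.003
```

>>> send_rows([
  [0,0,0,7.1],
  [0,0,0,7.1],
  [0,0,0,7.1],
  [0,0,0,7.1],
  [0,0,0,7.1],
])

```text
t: 5.48
tcp_pos: [0.5272, 0.0653, 0.2251]
tool_rot: [1.762, 1.554, 0.633]
wrist_force: [-0.6, -0.1, 0.5]
width: 0.007
```

>>> send_rows([
  [0,0,0,7.1],
  [0,0,0,7.1],
  [0,0,0,7.1],
  [0,0,0,7.1],
  [0,0,0,5],
])

```text
t: 5.9
tcp_pos: [0.5272, 0.0658, 0.2257]
tool_rot: [2.362, 1.553, 0.635]
wrist_force: [-0.1, -0.3, -0.1]
width: 0.004
```

Run:
```python
from h import *; from cell import telemetry,eyes,boxes_of
f=np.load("fw.npy"); s=telemetry.state(); go(s,f,(8,35,64)); print(s['qpos'],s['width'],Rt(s).round(3))
```

```text
t 5.9 tcpF [  3.9  24.5 225.7] dtool mm [161.6 -12.1  -3. ] turn [-174.5    5.5] F [-0.1 -0.3 -0.1]
[-0.66878246  0.27679145  0.58130671  1.93537586 -0.19468709  0.96610625
 -0.15168495] 0.0042286409482556455 [[ 0.015  0.988 -0.155]
 [ 0.011 -0.155 -0.988]
 [-1.     0.013 -0.013]]
```

>>> send_rows([
  [0,-0.012,-0.004,5.5],
  [0.035,0,0,0],
  [0.035,0,0,0],
  [0.03,0,0,0],
  [0.02,0,0,0],
])

```text
t: 6.32
tcp_pos: [0.5238, 0.0758, 0.1085]
tool_rot: [2.346, 1.535, 0.493]
wrist_force: [0.0, -0.2, 0.2]
width: 0.007
```

Run:
```python
from h import *; from cell import telemetry,eyes,boxes_of
f=np.load("fw.npy"); s=telemetry.state(); go(s,f,(8,35,64))
```

```text
t 6.32 tcpF [ 12.7  30.3 108.5] dtool mm [44.3 -5.7  5.9] turn [178.2  -1.8] F [ 0.  -0.2  0.2]
```

>>> send_rows([
  [0.015,-0.0057,0.003,-1.8],
  [0.015,0,0.002,0],
  [0.012,0,0,0],
  [0,0,0,0],
])

```text
t: 6.65
tcp_pos: [0.5163, 0.0733, 0.0605]
tool_rot: [2.323, 1.541, 0.489]
wrist_force: [0.2, 0.4, 1.0]
width: 0.005
```

```bash
cat >> h.py <<'E'
def tilt(s,f):
    a=Rt(s)[:,0]; c,sn=np.cos(f[2]),np.sin(f[2]); print('tool x in feeder',np.round([c*a[0]+sn*a[1],-sn*a[0]+c*a[1],a[2]],3))
E
python3 - <<'E'
from ov import *; from cell import telemetry,eyes,boxes_of
f=np.load("fw.npy"); s=telemetry.state(); go(s,f,(8,35,64)); tilt(s,f); print(s['qpos'].round(2))
p=eyes.camera("wrist"); cv2.imwrite("pics/w2.png",p["pixels"][:,:,::-1])
p=eyes.camera("top"); overlay(p,f,"pics/t2.png",(150,280,130,340),3.8)
E
```

```text
t 6.65 tcpF [ 8.4 37.  60.5] dtool mm [-3.5  2.   0.3] turn [179.3  -0.7] F [0.2 0.4 1. ]
tool x in feeder [ 0.02  -0.022 -1.   ]
[-0.58  0.51  0.47  2.08 -0.41  0.61 -0.09]
```

View pics/w2.png

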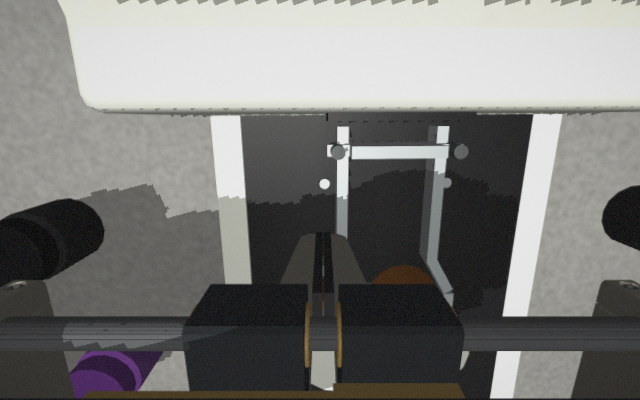

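>>> send_rows([
  [-0.0035,0.001,0.002,0],
  [0,0,0.003,0],
  [0,0,0.003,0],
  [0,0,0.003,0],
])

```text
t: 7.08
tcp_pos: [0.5173, 0.0628, 0.069]
tool_rot: [2.299, 1.534, 0.464]
wrist_force: [0.1, 1.4, -0.8]
width: 0.005
```

```bash
cat > st.py <<'E'
from ov import *; from cell import telemetry; import sys
f=np.load("fw.npy"); s=telemetry.state(); go(s,f,tuple(map(float,sys.argv[1:4]))); tilt(s,f)
c,sn=np.cos(f[2]),np.sin(f[2]); F=s['wrist_force']; print('F feeder',np.round([c*F[0]+sn*F[1],-sn*F[0]+c*F[1],F[2]],1))
E
python3 st.py -38 35 64
```

```text
t 7.08 tcpF [-1.5 33.4 69. ] dtool mm [ 4.  -1.3 36.6] turn [179.3  -0.7] F [ 0.1  1.4 -0.8]
tool x in feeder [ 0.024 -0.028 -0.999]
F feeder [ 1.4  0.2 -0.8]
```

>>> send_rows([
  [0.002,0,0.003,0],
  [0.001,0,0.003,0],
  [0.001,0,0.003,0],
])

```text
t: 7.33
tcp_pos: [0.5186, 0.0588, 0.0677]
tool_rot: [2.366, 1.522, 0.533]
wrist_force: [1.8, 5.7, 3.0]
width: 0.007
```

```bash
python3 st.py -38 35 64
```

```text
t 7.33 tcpF [-5.1 31.1 67.7] dtool mm [ 2.4 -3.7 33.1] turn [179.4  -0.6] F [1.8 5.7 3. ]
tool x in feeder [ 0.034 -0.034 -0.999]
F feeder [ 6.  -0.3  3. ]
```

>>> send_rows([
  [0,-0.001,0.005,0],
  [0,-0.001,0.005,0],
  [0,0,0.005,0],
])

```text
t: 7.58
tcp_pos: [0.5157, 0.0506, 0.069]
tool_rot: [2.423, 1.513, 0.595]
wrist_force: [1.2, 5.5, 1.0]
width: 0.002
```

```bash
python3 st.py -38 35 64
```

```text
t 7.58 tcpF [-13.7  31.9  69. ] dtool mm [ 3.8 -3.2 24.5] turn [179.7  -0.3] F [1.2 5.5 1. ]
tool x in feeder [ 0.043 -0.038 -0.998]
F feeder [5.6 0.2 1. ]
```

>>> send_rows([
  [0.001,0,0.007,0],
  [0.001,0,0.007,0],
  [0.001,0,0.006,0],
])

```text
t: 7.83
tcp_pos: [0.514, 0.0374, 0.0674]
tool_rot: [2.465, 1.502, 0.642]
wrist_force: [1.1, 6.3, 3.8]
width: 0.009
```

```bash
python3 st.py -38 35 64
python3 - <<'E'
from ov import *; from cell import eyes
f=np.load("fw.npy")
p=eyes.camera("top"); overlay(p,f,"pics/t3.png",(150,280,130,340),3.8)
p=eyes.camera("side"); overlay(p,f,"pics/s3.png",(90,260,190,400),3.5)
E
```

```text
t 7.83 tcpF [-26.9  30.2  67.4] dtool mm [ 2.6 -4.9 11.3] turn [-180.    0.] F [1.1 6.3 3.8]
tool x in feeder [ 0.054 -0.043 -0.998]
F feeder [6.3 0.5 3.8]
```

View pics/s3.png

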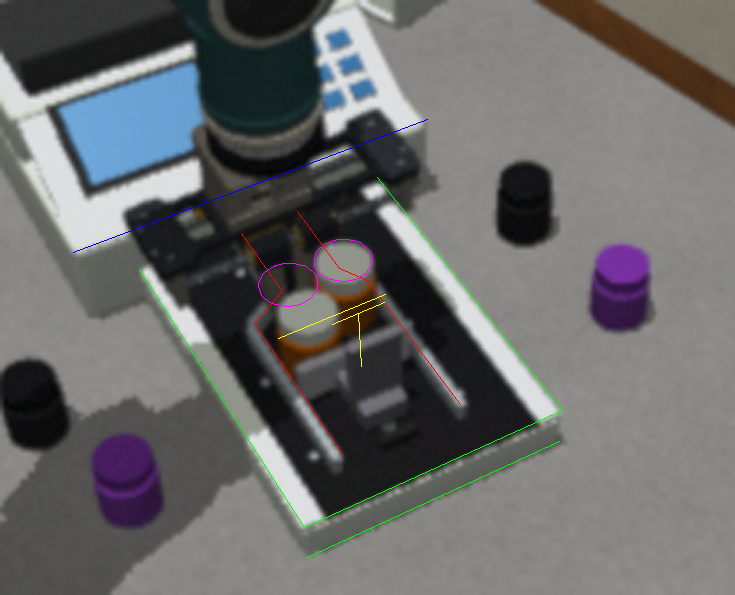

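View pics/t3.png

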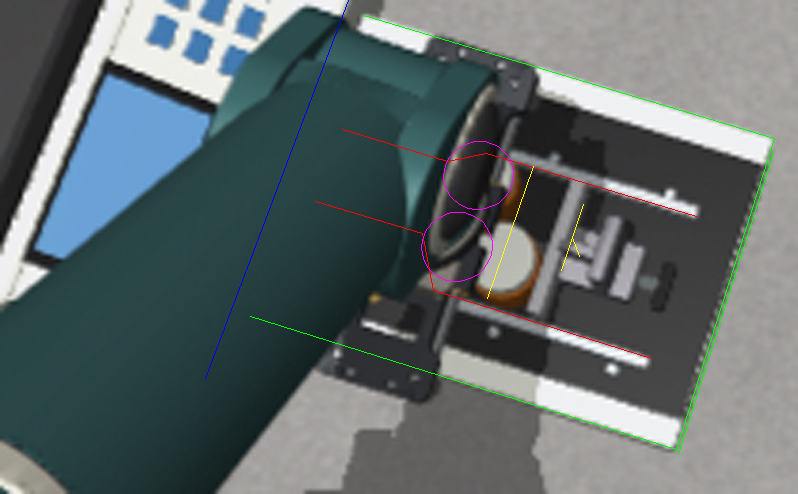

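>>> send_rows([
  [0.001,-0.001,0.005,0],
  [0,-0.001,0.005,0],
])

```text
t: 8.1
tcp_pos: [0.5119, 0.0312, 0.0672]
tool_rot: [2.471, 1.496, 0.65]
wrist_force: [1.7, 5.1, 1.1]
width: 0.007
```

>>> send_rows([
  [0,0,0.0035,0],
])

```text
t: 8.18
tcp_pos: [0.5116, 0.0292, 0.0675]
tool_rot: [2.481, 1.494, 0.661]
wrist_force: [2.0, 4.6, 1.5]
width: 0.009
```

```bash
python3 st.py -38 35 64
```

```text
t 8.18 tcpF [-35.4  30.6  67.5] dtool mm [ 3.2 -4.6  2.7] turn [-179.8    0.2] F [2.  4.6 1.5]
tool x in feeder [ 0.061 -0.047 -0.997]
F feeder [ 4.9 -0.8  1.5]
```

>>> send_rows([
  [0,0,0.0035,0],
  [0,0,0.003,0],
])

```text
t: 8.35
tcp_pos: [0.511, 0.0257, 0.068]
tool_rot: [2.501, 1.489, 0.683]
wrist_force: [1.9, 4.9, 1.0]
width: 0.002
```

>>> send_rows([
  [0,0,0.003,0],
])

```text
t: 8.43
tcp_pos: [0.5109, 0.025, 0.0683]
tool_rot: [2.518, 1.487, 0.702]
wrist_force: [2.8, 10.2, 1.8]
width: 0.005
```

```bash
python3 st.py -38 35 64
```

```text
t 8.43 tcpF [-39.7  30.2  68.3] dtool mm [ 4.2 -5.  -1.4] turn [-179.6    0.4] F [ 2.8 10.2  1.8]
tool x in feeder [ 0.069 -0.049 -0.996]
F feeder [10.6 -0.1  1.8]
```

>>> send_rows([
  [0,-0.003,-0.01,0],
  [0,-0.012,-0.008,0],
  [0,-0.02,0,0],
  [0,-0.018,0,0],
])

```text
t: 8.77
tcp_pos: [0.4663, 0.0553, 0.0677]
tool_rot: [2.467, 1.483, 0.647]
wrist_force: [-0.3, 0.4, -0.9]
width: 0.005
```

```bash
python3 st.py -71 76 66
```

```text
t 8.77 tcpF [-21.4  80.9  67.7] dtool mm [-1.4  4.8 49.6] turn [-179.7    0.3] F [-0.3  0.4 -0.9]
tool x in feeder [ 0.068 -0.054 -0.996]
F feeder [ 0.3  0.4 -0.9]
```

>>> send_rows([
  [-0.001,0,0.025,0],
  [-0.001,0,0.025,0],
  [0,0,0,0],
])

```text
t: 9.02
tcp_pos: [0.4484, 0.0093, 0.0654]
tool_rot: [2.507, 1.487, 0.697]
wrist_force: [0.4, -0.1, -0.1]
width: 0.007
```

```bash
python3 st.py -71 76 66
python3 - <<'E'
from ov import *; from cell import eyes
f=np.load("fw.npy")
p=eyes.camera("top"); overlay(p,f,"pics/t4.png",(150,280,130,340),3.8,76,((-70,31),(-29,-13)))
p=eyes.camera("side"); overlay(p,f,"pics/s4.png",(90,260,190,400),3.5,76,((-70,31),(-29,-13)))
E
```

```text
t 9.02 tcpF [-70.5  86.9  65.4] dtool mm [-0.1 10.9  0.6] turn [-179.2    0.8] F [ 0.4 -0.1 -0.1]
tool x in feeder [ 0.068 -0.049 -0.997]
F feeder [ 0.  -0.5 -0.1]
```

View pics/s4.png

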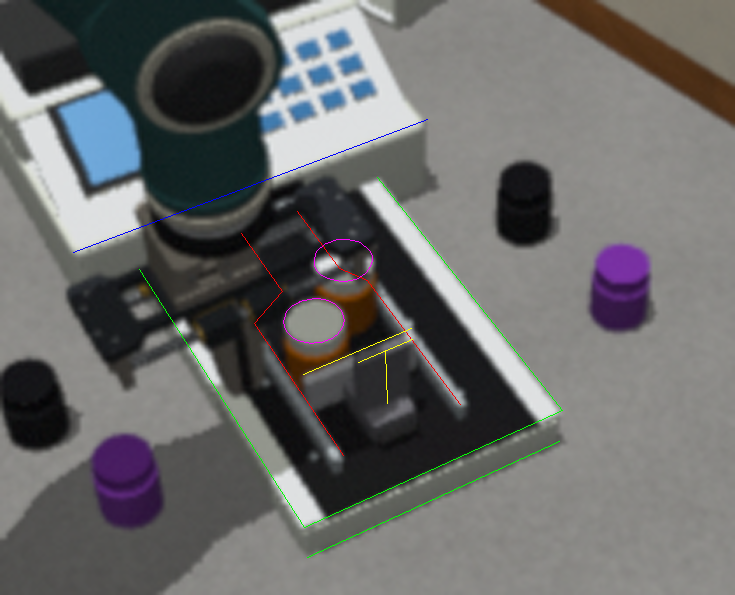

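View pics/t4.png

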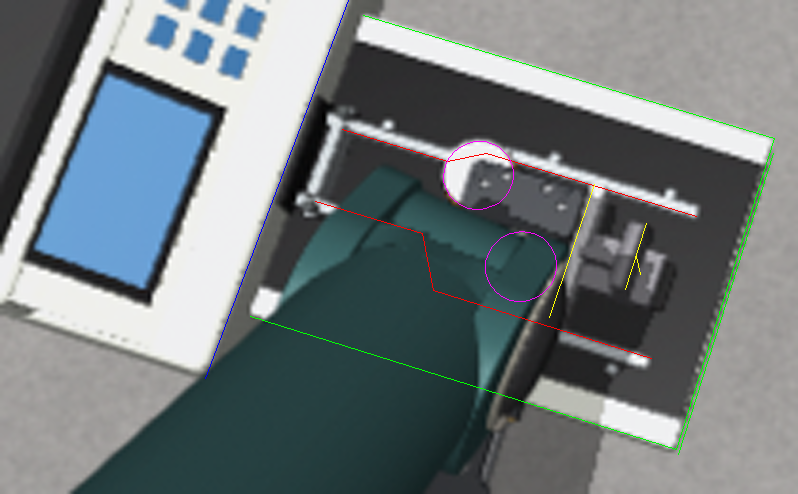

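>>> send_rows([
  [0,0.01,0,0],
  [0,0.005,0,0.5],
  [0,0.004,0,0],
])

```text
t: 9.37
tcp_pos: [0.4703, 0.0093, 0.0667]
tool_rot: [2.522, 1.485, 0.707]
wrist_force: [0.6, 0.7, 0.1]
width: 0.013
```

>>> send_rows([
  [0,0.005,0,0],
  [0.0005,0.005,0,0],
  [0,0.005,0,0],
])

```text
t: 9.62
tcp_pos: [0.4874, 0.0066, 0.0668]
tool_rot: [2.52, 1.485, 0.707]
wrist_force: [-0.3, -0.3, -0.5]
width: 0.002
```

```bash
python3 st.py -71 26.5 66
```

```text
t 9.62 tcpF [-63.3  48.4  66.8] dtool mm [ 1.4 21.8  8. ] turn [-179.4    0.6] F [-0.3 -0.3 -0.5]
tool x in feeder [ 0.07  -0.049 -0.996]
F feeder [-0.4  0.2 -0.5]
```

>>> send_rows([
  [0.001,-0.002,0.008,0],
  [0,0.002,0.002,0.5],
])

```text
t: 9.78
tcp_pos: [0.4863, -0.0033, 0.0649]
tool_rot: [2.518, 1.485, 0.698]
wrist_force: [-1.2, -0.4, -0.3]
width: 0.004
```

```bash
python3 st.py -71 26.5 66
```

```text
t 9.78 tcpF [-73.2  47.   64.9] dtool mm [ 0.1 20.5 -2.2] turn [-179.8    0.2] F [-1.2 -0.4 -0.3]
tool x in feeder [ 0.07  -0.05  -0.996]
F feeder [-0.7  1.1 -0.3]
```

>>> send_rows([
  [0,0.004,0,0],
  [0,0.004,0,0],
])

```text
t: 9.95
tcp_pos: [0.4934, -0.0064, 0.065]
tool_rot: [2.531, 1.486, 0.708]
wrist_force: [-0.1, -0.4, 0.6]
width: 0.007
```

```bash
python3 st.py -71 26.5 66
```

```text
t 9.95 tcpF [-74.4  39.3  65. ] dtool mm [-0.1 12.8 -3.5] turn [-1.799e+02  1.000e-01] F [-0.1 -0.4  0.6]
tool x in feeder [ 0.069 -0.049 -0.996]
F feeder [-0.4 -0.   0.6]
```

>>> send_rows([
  [0,0.004,-0.002,0],
  [0,0.003,-0.001,0],
])

```text
t: 10.12
tcp_pos: [0.5014, -0.0058, 0.0655]
tool_rot: [2.536, 1.486, 0.712]
wrist_force: [-0.6, 0.1, -0.6]
width: 0.006
```

```bash
python3 st.py -71 26.5 66
python3 - <<'E'
from ov import *; from cell import eyes
f=np.load("fw.npy")
p=eyes.camera("side"); overlay(p,f,"pics/s5.png",(90,260,190,400),3.5,76,((-70,-13.5),(-26,-13)))
E
```

```text
t 10.12 tcpF [-71.9  31.7  65.5] dtool mm [-0.2  5.2 -0.9] turn [-180.    0.] F [-0.6  0.1 -0.6]
tool x in feeder [ 0.069 -0.048 -0.996]
F feeder [-0.   0.6 -0.6]
```

View pics/s5.png

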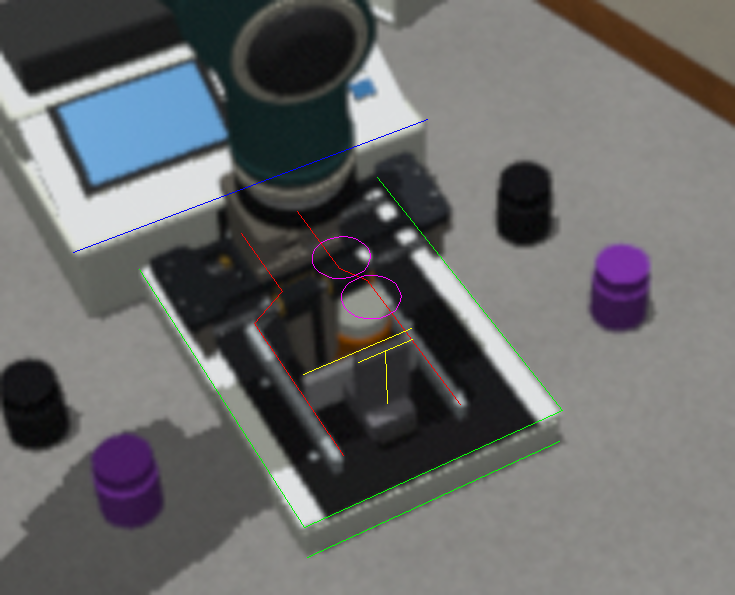

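>>> send_rows([
  [0,0.003,0,0],
  [0,0.003,0,0],
])

```text
t: 10.33
tcp_pos: [0.508, -0.0069, 0.0659]
tool_rot: [2.534, 1.486, 0.711]
wrist_force: [-1.1, 0.6, -1.0]
width: 0.006
```

```bash
python3 st.py -71 26.5 66
```

```text
t 10.33 tcpF [-71.3  25.   65.9] dtool mm [-0.2 -1.5 -0.3] turn [-1.799e+02  1.000e-01] F [-1.1  0.6 -1. ]
tool x in feeder [ 0.069 -0.048 -0.996]
F feeder [ 0.3  1.2 -1. ]
```

>>> send_rows([
  [0,0.003,0,0],
])

```text
t: 10.42
tcp_pos: [0.5111, -0.0076, 0.066]
tool_rot: [2.538, 1.486, 0.716]
wrist_force: [-3.3, 0.9, 2.8]
width: 0.003
```

```bash
python3 st.py -71 26.5 66
python3 - <<'E'
from ov import *; from cell import eyes
f=np.load("fw.npy")
p=eyes.camera("side"); overlay(p,f,"pics/s6.png",(90,260,190,400),3.5,76,((-70,-13.5),(-26,-13)))
p=eyes.camera("wrist"); cv2.imwrite("pics/w6.png",p["pixels"][:,:,::-1])
E
```

```text
t 10.42 tcpF [-71.2  21.9  66. ] dtool mm [-0.2 -4.6 -0.2] turn [-1.799e+02  1.000e-01] F [-3.3  0.9  2.8]
tool x in feeder [ 0.07  -0.048 -0.996]
F feeder [0.1 3.5 2.8]
```

View pics/s6.png

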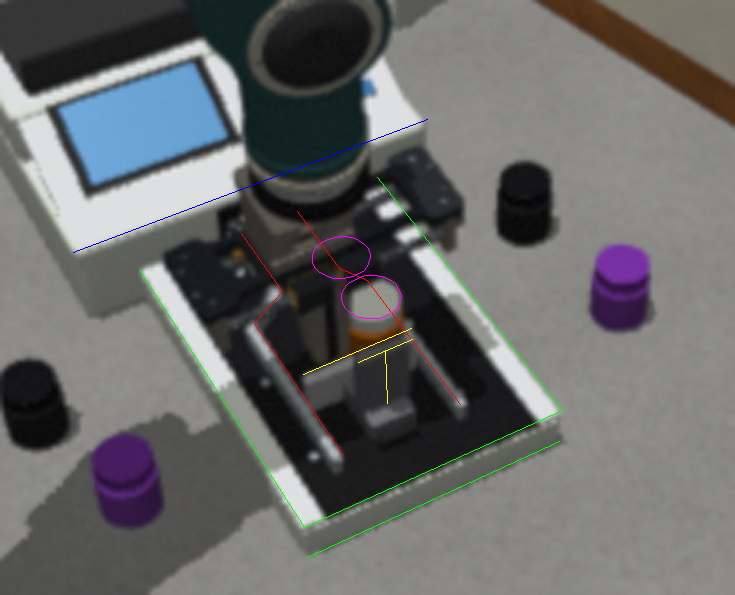

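View pics/w6.png

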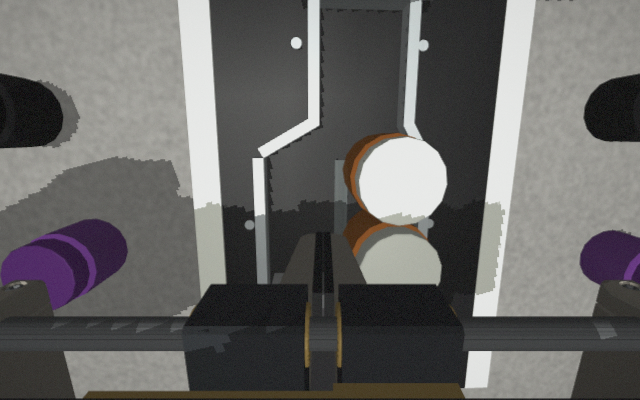

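Run:
```python
from ov import *; from cell import eyes
f=np.load("fw.npy"); p=eyes.camera("wrist")
overlay(p,f,"pics/w7.png",(0,290,200,460),2.6,76,((-70,-13.5),(-26,-13.5)))
for u in ((404,178),(398,273)): print(w2f(f,back(p["K"],p["extrinsics"],u,.089)))
```

```text
[[-24.59301384 -13.72772068  89.        ]]
[[-70.36625303 -13.06955422  89.        ]]
```

View pics/w7.png

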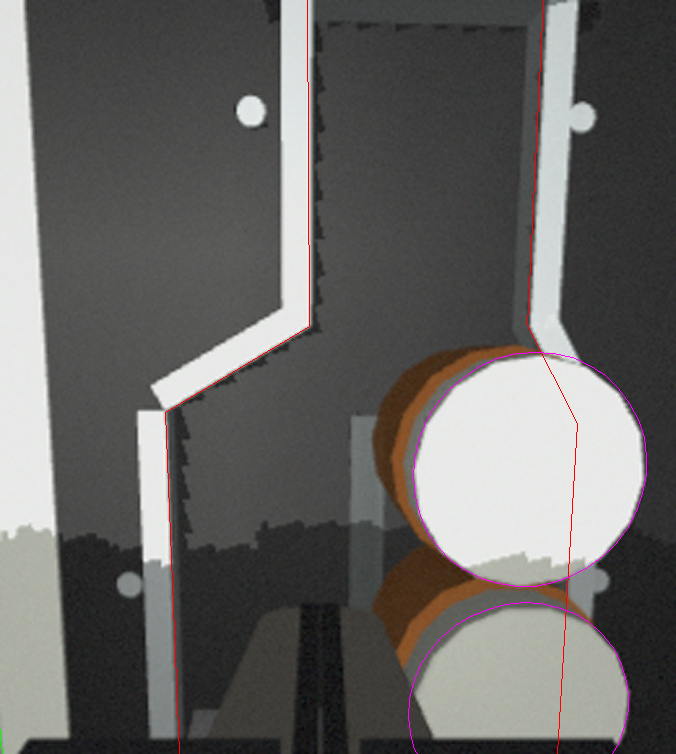

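>>> send_rows([
  [0,-0.006,0,0],
  [-0.035,0,0,0],
  [-0.035,0.004,0.01,0],
])

```text
t: 10.82
tcp_pos: [0.497, -0.0188, 0.1302]
tool_rot: [2.63, 1.497, 0.81]
wrist_force: [0.8, 0.8, 0.7]
width: 0.003
```

```bash
python3 st.py -156 9.5 135
```

```text
t 10.82 tcpF [-85.6  32.7 130.2] dtool mm [-8.5 23.3 70. ] turn [-179.8    0.2] F [0.8 0.8 0.7]
tool x in feeder [ 0.064 -0.036 -0.997]
F feeder [ 1.  -0.6  0.7]
```

>>> send_rows([
  [-0.004,0.006,0.024,0],
  [-0.004,0.006,0.024,0],
  [0,0.006,0.023,0],
])

```text
t: 11.07
tcp_pos: [0.5001, -0.0907, 0.141]
tool_rot: [2.542, 1.486, 0.731]
wrist_force: [0.7, 0.4, -0.5]
width: 0.005
```

```bash
python3 st.py -154 9.5 92
python3 - <<'E'
from cell import telemetry; print(telemetry.state()['qpos'].round(2))
E
```

```text
t 11.07 tcpF [-154.4   11.9  141. ] dtool mm [49.  0.  3.] turn [-179.3    0.7] F [ 0.7  0.4 -0.5]
tool x in feeder [ 0.07  -0.047 -0.996]
F feeder [ 0.6 -0.5 -0.5]
[-0.29  0.34  0.53  2.08 -0.36  0.74  0.24]
```

>>> send_rows([
  [0.017,0,0.001,0.7],
  [0.017,0,0.001,0],
  [0.012,0,0,0],
  [0,0,0,0],
])

```text
t: 11.4
tcp_pos: [0.5035, -0.0971, 0.0964]
tool_rot: [2.463, 1.481, 0.629]
wrist_force: [-1.4, 0.8, 0.7]
width: 0.007
```

```bash
python3 st.py -144 9.5 92
python3 - <<'E'
from ov import *; from cell import eyes
f=np.load("fw.npy")
p=eyes.camera("side"); overlay(p,f,"pics/s8.png",(90,260,190,400),3.5,76,((-70,-13.5),(-26,-13.5)))
p=eyes.camera("wrist"); overlay(p,f,"pics/w8.png",(0,290,150,490),2.2,76,((-70,-13.5),(-26,-13.5)))
E
```

```text
t 11.4 tcpF [-159.8    7.    96.4] dtool mm [  5.4  -3.  -15.5] turn [179.5  -0.5] F [-1.4  0.8  0.7]
tool x in feeder [ 0.069 -0.057 -0.996]
F feeder [0.4 1.6 0.7]
```

View pics/s8.png

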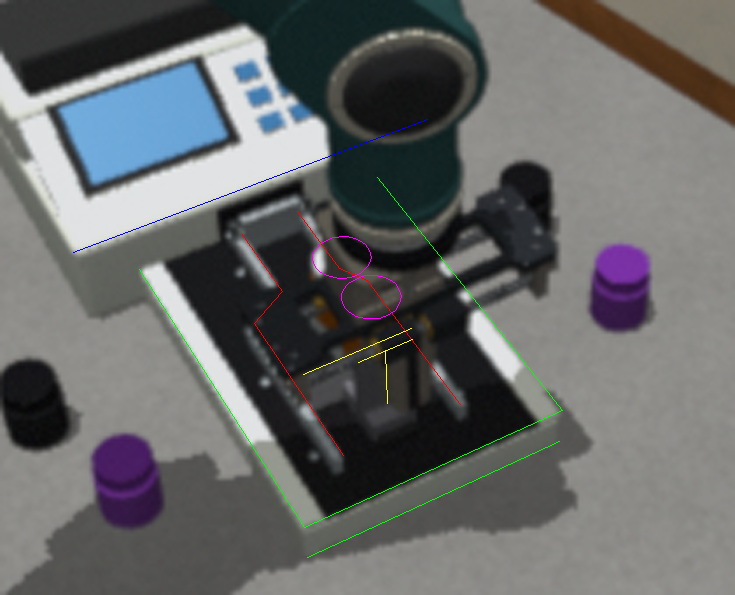

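View pics/w8.png

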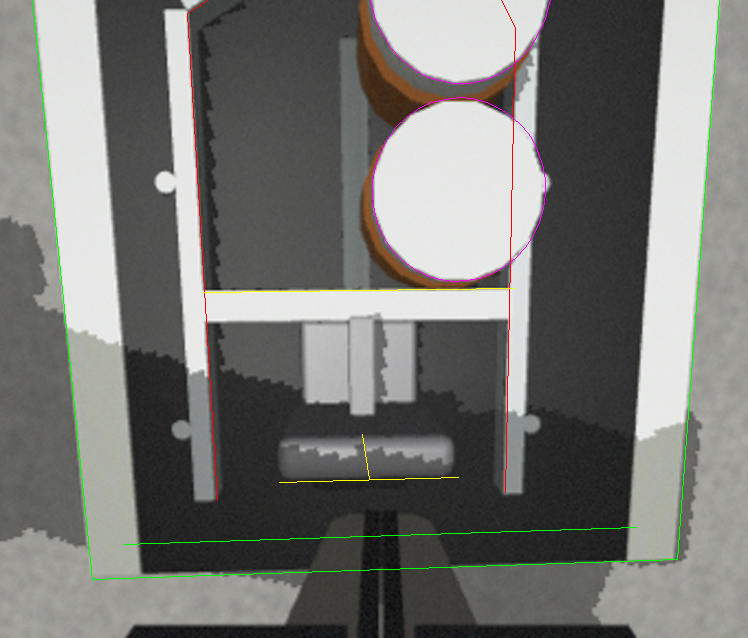

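>>> send_rows([
  [0.003,-0.002,-0.008,0],
  [0.001,-0.001,-0.005,0],
  [0,0,-0.004,0],
  [0,0,-0.004,0],
])

```text
t: 11.83
tcp_pos: [0.5075, -0.0774, 0.0969]
tool_rot: [2.39, 1.479, 0.555]
wrist_force: [-1.3, -6.3, -4.1]
width: 0.007
```

```bash
python3 st.py -80 9.5 92
```

```text
t 11.83 tcpF [-139.7    8.    96.9] dtool mm [  8.8  -2.6 -59.2] turn [179.4  -0.6] F [-1.3 -6.3 -4.1]
tool x in feeder [ 0.066 -0.063 -0.996]
F feeder [-6.5 -0.3 -4.1]
```

>>> send_rows([
  [0.001,0,-0.006,0],
  [0.001,0,-0.006,0],
  [0.001,0,-0.006,0],
])

```text
t: 12.08
tcp_pos: [0.5115, -0.0636, 0.0964]
tool_rot: [2.326, 1.482, 0.489]
wrist_force: [-2.1, -4.4, 2.1]
width: 0.005
```

```bash
python3 st.py -80 9.5 92
python3 - <<'E'
from ov import *; from cell import eyes
f=np.load("fw.npy")
p=eyes.camera("wrist"); overlay(p,f,"pics/w9.png",(0,290,150,490),2.2,60,((-54,-13.5),(-10,-8)))
E
```

```text
t 12.08 tcpF [-125.4    7.6   96.4] dtool mm [  7.   -2.9 -45. ] turn [179.3  -0.7] F [-2.1 -4.4  2.1]
tool x in feeder [ 0.06  -0.066 -0.996]
F feeder [-4.8  0.9  2.1]
```

View pics/w9.png

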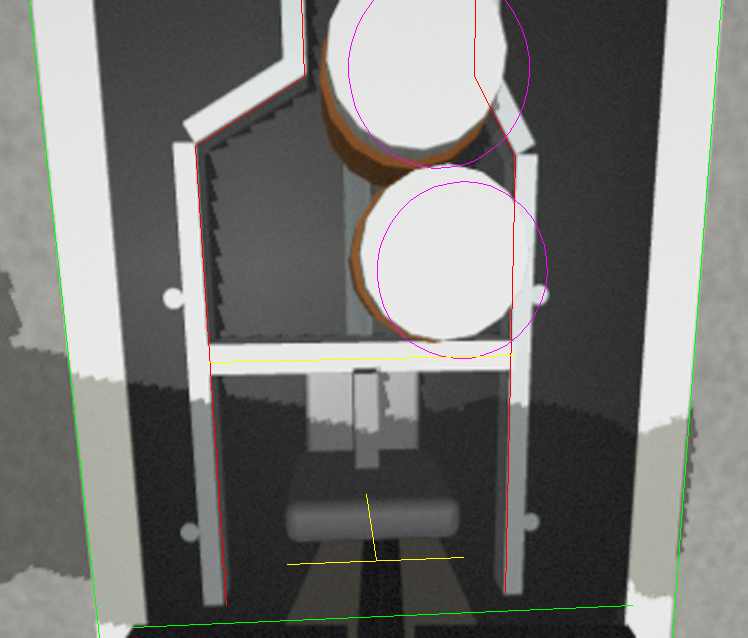

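>>> send_rows([
  [0.001,0,-0.006,0],
  [0,0,-0.006,0],
  [0,0,-0.006,0],
])

```text
t: 12.38
tcp_pos: [0.5154, -0.0487, 0.0971]
tool_rot: [2.273, 1.484, 0.435]
wrist_force: [-1.3, -6.1, -2.5]
width: 0.006
```

```bash
python3 st.py -80 9.5 92
python3 - <<'E'
from ov import *; from cell import eyes
f=np.load("fw.npy")
p=eyes.camera("wrist"); overlay(p,f,"pics/w10.png",(0,290,150,490),2.2,42,((-36,-8),(8,0)))
E
```

```text
t 12.38 tcpF [-110.     7.5   97.1] dtool mm [  6.6  -2.9 -29.6] turn [179.2  -0.8] F [-1.3 -6.1 -2.5]
tool x in feeder [ 0.055 -0.067 -0.996]
F feeder [-6.3 -0.2 -2.5]
```

View pics/w10.png

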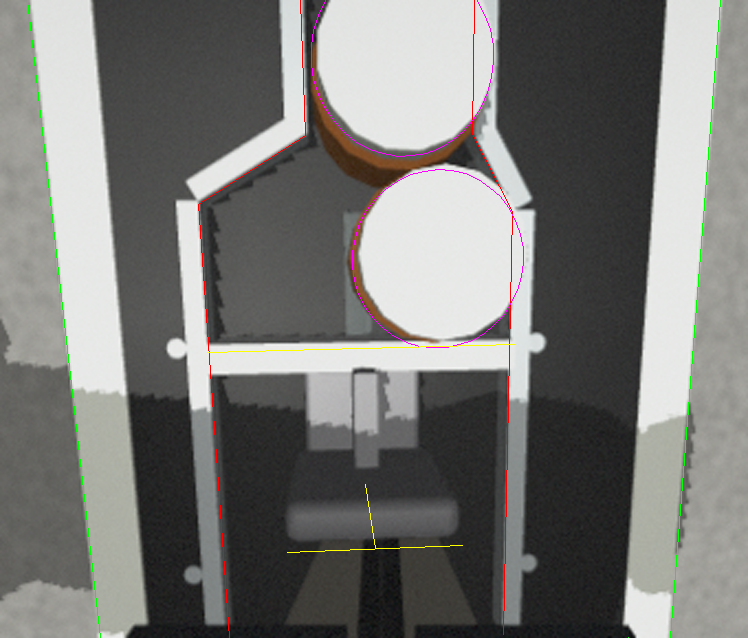

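>>> send_rows([
  [0.001,0,-0.005,0],
  [0,0,-0.005,0],
  [0,0,-0.005,0],
])

```text
t: 12.68
tcp_pos: [0.5187, -0.0364, 0.0972]
tool_rot: [2.229, 1.486, 0.391]
wrist_force: [-1.2, -5.3, -2.7]
width: 0.006
```

```bash
python3 st.py -80 9.5 92
```

```text
t 12.68 tcpF [-97.2   7.4  97.2] dtool mm [  6.   -2.8 -16.9] turn [179.1  -0.9] F [-1.2 -5.3 -2.7]
tool x in feeder [ 0.051 -0.068 -0.996]
F feeder [-5.5 -0.1 -2.7]
```

>>> send_rows([
  [0.0005,0,-0.004,0],
  [0,0,-0.003,0],
])

```text
t: 12.85
tcp_pos: [0.52, -0.0314, 0.0973]
tool_rot: [2.198, 1.487, 0.359]
wrist_force: [-0.6, -6.9, -3.0]
width: 0.009
```

>>> send_rows([
  [0,0,-0.003,0],
])

```text
t: 12.93
tcp_pos: [0.5204, -0.0297, 0.0974]
tool_rot: [2.179, 1.488, 0.339]
wrist_force: [-0.9, -5.8, -2.9]
width: 0.004
```

```bash
python3 st.py -80 9.5 92
python3 - <<'E'
from ov import *; from cell import eyes
f=np.load("fw.npy")
p=eyes.camera("wrist"); overlay(p,f,"pics/w11.png",(0,290,150,490),2.2,22,((-16,0),(28,0)))
E
```

```text
t 12.93 tcpF [-90.3   7.4  97.4] dtool mm [  5.7  -2.7 -10. ] turn [179.1  -0.9] F [-0.9 -5.8 -2.9]
tool x in feeder [ 0.046 -0.069 -0.997]
F feeder [-5.9 -0.6 -2.9]
```

View pics/w11.png

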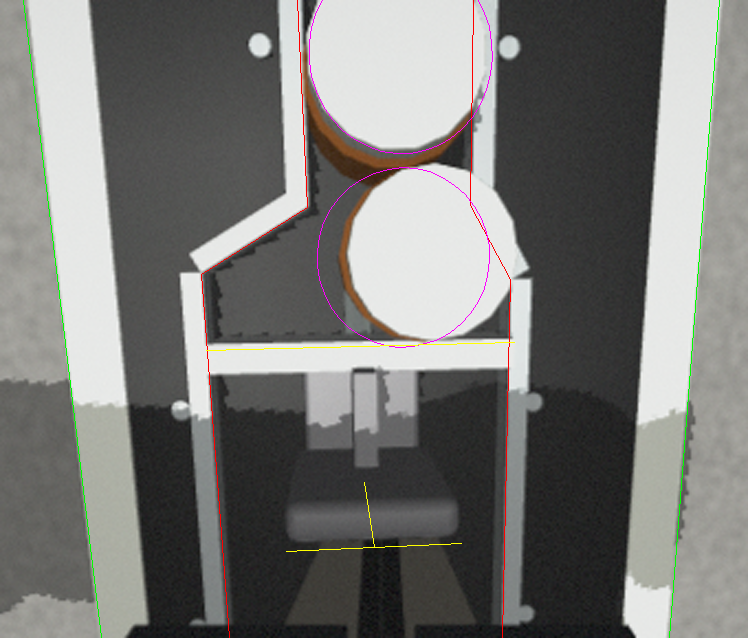

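>>> send_rows([
  [0,0,-0.003,0],
  [0,0,-0.003,0],
])

```text
t: 13.15
tcp_pos: [0.5213, -0.0261, 0.0975]
tool_rot: [2.14, 1.489, 0.298]
wrist_force: [-0.7, -5.6, -3.1]
width: 0.006
```

>>> send_rows([
  [0,0,-0.003,0],
])

```text
t: 13.23
tcp_pos: [0.5217, -0.0246, 0.0975]
tool_rot: [2.119, 1.49, 0.276]
wrist_force: [-0.2, -6.9, -2.3]
width: 0.0
```

```bash
python3 st.py -80 9.5 92
```

```text
t 13.23 tcpF [-85.    7.4  97.5] dtool mm [ 5.6 -2.5 -4.8] turn [178.9  -1.1] F [-0.2 -6.9 -2.3]
tool x in feeder [ 0.041 -0.07  -0.997]
F feeder [-6.8 -1.5 -2.3]
```

>>> send_rows([
  [0,0,-0.003,0],
])

```text
t: 13.32
tcp_pos: [0.5221, -0.023, 0.0976]
tool_rot: [2.097, 1.491, 0.254]
wrist_force: [-0.1, -5.5, -2.0]
width: 0.005
```

>>> send_rows([
  [0,0,-0.003,0],
])

```text
t: 13.4
tcp_pos: [0.5225, -0.0214, 0.0976]
tool_rot: [2.076, 1.492, 0.232]
wrist_force: [0.3, -5.2, -2.8]
width: 0.006
```

>>> send_rows([
  [0,0,-0.003,0],
])

```text
t: 13.48
tcp_pos: [0.5229, -0.0198, 0.0976]
tool_rot: [2.054, 1.492, 0.209]
wrist_force: [-1.1, -6.7, -3.5]
width: 0.006
```

```bash
python3 st.py -80 9.5 92
```

```text
t 13.48 tcpF [-80.1   7.4  97.6] dtool mm [ 5.4 -2.5  0.2] turn [178.8  -1.2] F [-1.1 -6.7 -3.5]
tool x in feeder [ 0.035 -0.07  -0.997]
F feeder [-6.8 -0.6 -3.5]
```

>>> send_rows([
  [0,0,-0.003,0],
])

```text
t: 13.57
tcp_pos: [0.5233, -0.0181, 0.0976]
tool_rot: [2.032, 1.493, 0.187]
wrist_force: [-0.4, -5.1, -3.1]
width: 0.005
```

>>> send_rows([
  [0,0,-0.003,0],
])

```text
t: 13.65
tcp_pos: [0.5235, -0.0177, 0.0975]
tool_rot: [1.992, 1.494, 0.146]
wrist_force: [-2.9, -10.9, -0.4]
width: 0.002
```

```bash
python3 st.py -80 9.5 92
python3 - <<'E'
from ov import *; from cell import eyes
f=np.load("fw.npy")
p=eyes.camera("wrist"); overlay(p,f,"pics/w12.png",(0,290,150,490),2.2,8,((-2,0),(42,0)))
E
```

```text
t 13.65 tcpF [-77.9   7.4  97.5] dtool mm [ 5.3 -2.4  2.3] turn [178.7  -1.3] F [ -2.9 -10.9  -0.4]
tool x in feeder [ 0.03  -0.071 -0.997]
F feeder [-11.3   0.1  -0.4]
```

View pics/w12.png

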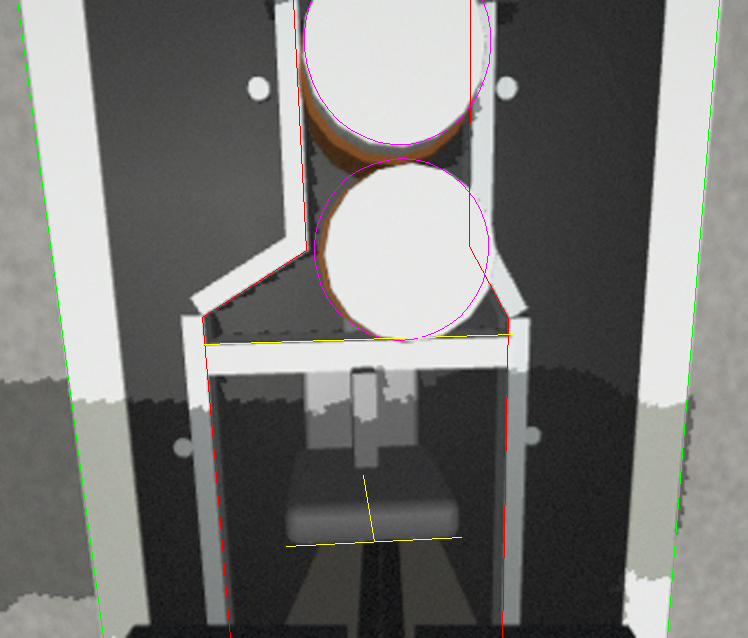

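>>> send_rows([
  [0,0,-0.0035,0],
])

```text
t: 13.78
tcp_pos: [0.5235, -0.0176, 0.0976]
tool_rot: [1.943, 1.496, 0.094]
wrist_force: [-3.2, -10.8, 1.5]
width: 0.007
```

```bash
python3 st.py -80 9.5 92
```

```text
t 13.78 tcpF [-77.8   7.4  97.6] dtool mm [ 5.4 -2.4  2.4] turn [178.6  -1.4] F [ -3.2 -10.8   1.5]
tool x in feeder [ 0.025 -0.071 -0.997]
F feeder [-11.3   0.4   1.5]
```

>>> send_rows([
  [0,0,-0.0045,0],
  [0,0,-0.0045,0],
])

```text
t: 13.95
tcp_pos: [0.5235, -0.0175, 0.0977]
tool_rot: [1.815, 1.499, -0.039]
wrist_force: [-3.7, -12.8, 1.0]
width: 0.006
```

```bash
python3 st.py -80 9.5 92
```

```text
t 13.95 tcpF [-77.7   7.5  97.7] dtool mm [ 5.5 -2.4  2.4] turn [178.2  -1.8] F [ -3.7 -12.8   1. ]
tool x in feeder [ 0.015 -0.07  -0.997]
F feeder [-13.3   0.4   1. ]
```

>>> send_rows([
  [0,0,0.003,0],
  [0,0,0.01,0],
  [0,0,0.015,0],
  [-0.02,0,0.01,0],
  [-0.035,0,0,0],
])

```text
t: 14.37
tcp_pos: [0.505, -0.0531, 0.1488]
tool_rot: [1.83, 1.508, -0.02]
wrist_force: [0.2, -0.9, -0.1]
width: 0.005
```

>>> send_rows([
  [-0.04,0,0,0],
  [-0.03,0,0.02,0],
  [0,0,0.03,0],
  [0,0,0.03,0],
  [0,0,0,0],
])

```text
t: 14.78
tcp_pos: [0.4818, -0.1302, 0.2286]
tool_rot: [1.915, 1.493, 0.074]
wrist_force: [-0.2, 1.0, -1.0]
width: 0.003
```

```bash
python3 st.py -80 9.5 92
python3 - <<'E'
from ov import *; from cell import eyes
f=np.load("fw.npy")
J=((-3,-1.5),(41,0))
p=eyes.camera("wrist"); overlay(p,f,"pics/w13.png",(0,290,150,490),2.2,9,J)
p=eyes.camera("top"); overlay(p,f,"pics/t13.png",(150,280,130,340),3.8,9,J)
p=eyes.camera("side"); overlay(p,f,"pics/s13.png",(90,260,190,400),3.5,9,J)
E
```

```text
t 14.78 tcpF [-197.2   19.7  228.6] dtool mm [ 139.9   -2.2 -113.7] turn [178.9  -1.1] F [-0.2  1.  -1. ]
tool x in feeder [ 0.025 -0.074 -0.997]
F feeder [ 0.9  0.4 -1. ]
```

View pics/w13.png

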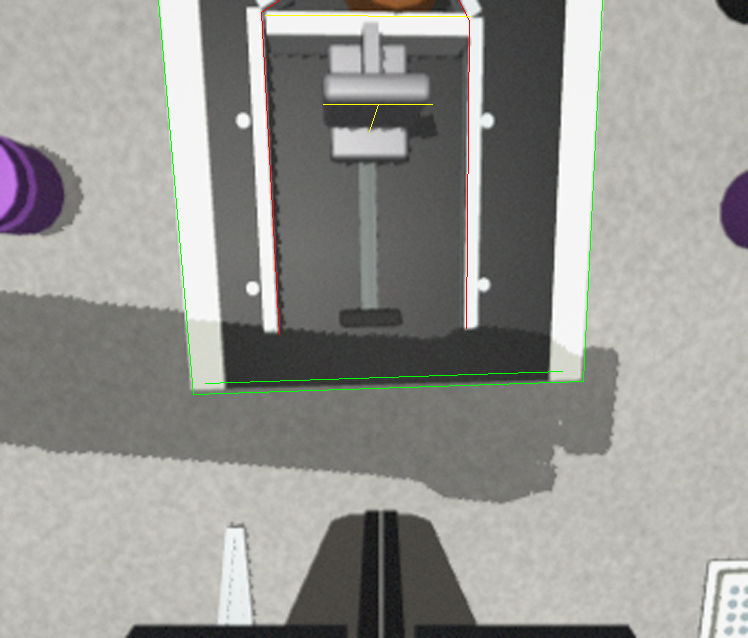

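View pics/t13.png

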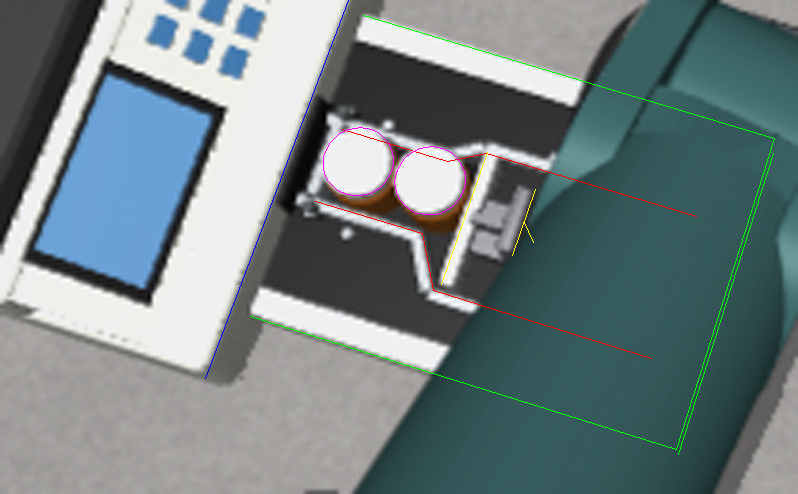

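View pics/s13.png

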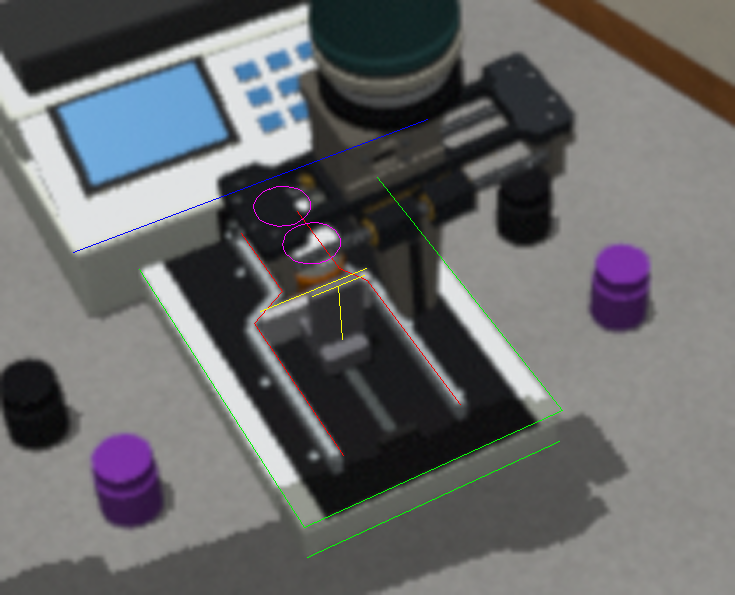

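Run:
```python
from cell import env, telemetry; s=telemetry.state(); print(s['t'],abs(s['dq']).max(),s['wrist_force']); print(env.sign_off())
```

```text
14.9333 0.016844740175722163 [0.38608113 0.21314002 0.11054532]
the job is handed in; nothing more can be done
None
```

The job is done and handed in at about 15 s. Both jars are through in single file against the stop, with the follower up behind them. The sign-off gave no verdict.

- **Nudging back:** I pushed jar_aside straight back at 5–6 N until the follower bottomed, peaking at 10.6 N there. It ended at about x -70 mm in the feeder frame.
- **Sliding in behind:** I then slid it across to the right wall behind jar_lead, using no more than about 3.5 N sideways. A wrist picture showed the two in line.
- **Pressing the row:** I pushed the follower tab at about 5–7 N. Force rose to 11–13 N with no further travel, so I took the row as seated, held for a few rows and backed off.

**Last checks:** overlays of the final top picture fit jar_aside at about (-3, -1.5) mm, jar_lead at about (41, 0) mm and the follower at about 0.009, all inside the limits. The jars look upright and the arm was clear of the feeder with no load on the wrist. The bystanders were not approached, and I did not re-measure their positions.

**Not confirmed:**
- **Contact forces:** the wrist was the only force reading. After taking off the follower's own drag of about 5–6 N, roughly 6–8 N reached the jars. I did not measure the force left in the row once I let go.
- **Tool tilt:** the tool drifted to about 4–5 degrees off vertical during the pushes, with no visible effect.
- **Camera agreement:** at the start the side camera read about 6 mm off the top camera. I used the feeder position fitted from the wrist camera, which matched the top view.

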